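# Unlock the gauge box and put the setting master back in its cup

## Robot

A 6-joint arm with a two-finger parallel gripper is mounted at the origin on the work surface. World frame = base frame: x ahead of the robot, y to its left, z up, the work surface at z = 0. Lengths are in m, angles in degrees, forces in N, time in s.
With the tool pointing down it reaches from about 0.4 to 0.825 m from the base axis. Payload 7 kg.
Tool frame: the origin (TCP) lies at the very end of the fingers, on their centre line; the grasp point (between the pads) lies 19 mm behind it (ctrl.grip_point_offset is the distance from the TCP to the grasp point, in m); x points along the fingers, z is the direction in which the jaws open and shut, and the axes are right-handed (so a half turn about x gives the same grasp; the last joint's range is limited). The gripper opens to 88 mm and grips with 3 to 60 N. Pads are 19 mm wide; open, the fingers measure 130 mm over their backs; the gripper's body (78 mm by 193 mm) begins 47 mm behind the grasp point.
Start: joints at [-59.009, 20.546, 0.682, 0, -70.136, -16.507], TCP at [0.169, -0.654, 0.227] pointing down, gripper open.
Joint ranges: [-176.03, 176.03], [-82.01, 121.73], [-58.28, 71.71], [-173.87, 95.51], [-174.79, -0.11], [-173.66, 173.66]. Speed limits (degrees/s): [136.94, 136.94, 172.46, 180, 180, 180].

## Interface

Orientations are given as [roll, pitch, yaw] about the fixed x, y, z axes, in that order (R = Rz(yaw) Ry(pitch) Rx(roll)).
In Python, from plant import get_obs, snapshot, calibration, close_job, ctrl gives the robot as it stands.
- The arm moves only by the tool move_arm, never from a script. Its argument "commands" is a list that holds one entry, the list of rows, each a list of 4 numbers: the shift along the tool's x, y, z in cm, then the turn about the tool's x in rad. In form: [[[dx, dy, dz, spin], ...]]. A call has 1 to 8 rows; each row shifts and turns the commanded pose from where the row before left it, along the tool's axes as they then stand; what a row does not reach is not made up. A row lasts 1/10 s, in which the tool goes at most 50 mm and 8.59 degrees, less where a joint would pass 70% of its speed; a pose out of reach is approached as far as the arm can. A call with a gripper value outside its range is refused whole. "jaw" is the finger opening in cm, from 0 to 8.76, set as the call begins (left out, the last holds). The fingers move at their own pace and stop on an object; the grip force is fixed at half the most. Time passes only in rows, so rows that do not move let the fingers close. It gives the time, the measured TCP pose, the force and the opening at its end, in the units of the state.
- get_obs(): the state, without advancing time (a new reading comes with each control period).
- snapshot(name): name is "scene" or "top" or "wrist"; returns (picture, depth): 420x560x3 uint8, red, green, blue; 420x560 float32, m along the optical axis (not along the pixel's ray), 0 where there is no reading.
- calibration(name): a dict with "mtx" (3x3 intrinsics, pixels), "T" (4x4, takes a point from camera to world coordinates); the wrist camera has in their place "tool_from_camera" (4x4, takes a point from camera to tool coordinates, whose origin is the TCP and whose axes are the tool frame's). Camera axes: x right, y up, looking along -z (the intrinsics and any distortion apply to the point x, -y, -z); pixel columns grow to the right and rows downward; lengths in m; the calibration is good to about 2 mm. A picture is of the moment at which its call begins: read the wrist's pose just before it. calibration takes no time and is no camera call.
- close_job(): hands the job in, once; it reports no verdict.
The state is a dict: "clock": time; "joint_pos": joint angles; "qvel": joint speeds; "tau": joint torques, N m; "tool_pos": TCP position; "orientation": TCP orientation; "force": force on the tool from outside, world axes, zero at the start; "moment": the same for the moment, N m; "opening": finger opening in m.
Only numpy, scipy, OpenCV 4.12 (cv2) and the standard library are available. Lean on these libraries where they do the work, as an engineer would, in place of code of your own. Each camera call takes 0.05 s, during which the arm holds its last target. There are 200 camera calls.

## Task

Turn the red key on the blue lid of the gauge box a quarter turn clockwise to its stop to free the latch, then lift the lid by its bar handle and swing it back a little past upright, where it stays by itself. Then take the dome-footed setting master from its rest on the bench, set it down (do not drop it) upright in the orange dished cup inside the box and let go, leaving the lid standing open and the screwdriver, tin and drill chuck where they are.

Things in the scene. Friction and masses are not known exactly. Their poses are not given: they have to be found in the camera images.
- gaugebox: Grey sheet-steel gauge box fixed to the bench, 260 (x) x 180 (y) x 105 mm high, 4 mm walls and floor, closed by a blue lid. Origin: centre of its underside; x along the long side, y towards the hinge side (the robot's left at yaw 0), z up. It stands at a different place and yaw (within 0.25 rad) each time. Inside, under the lid on the side away from the hinge, a steel keeper plate 17 mm from the key's axis holds down the latch tongue.
- key (a joint): Turn of the key in rad: 0 locked (may start up to 0.25), grows as it turns clockwise seen from above, stop at 1.57. The cam tongue under the lid is clear of the keeper from about 1.2; the lid cannot lift before that. It stays where it is left; turning takes about 0.1 N m.
- key_grip (a point): Centre of the key's red plastic bow (grip wing), an upright plate 9 mm thick, 34 mm wide and 28 mm tall, whose centre is 24 mm above the lid's top face (134 mm above the bench when shut). The key stands in the lid at x = +70, y = -53 mm of the box and turns about its own upright axis. At joint 0 its 9 mm thickness lies along the box's x and its width along the box's y; both turn clockwise with the key.
- lid (a joint): Opening of the lid in rad: 0 shut, 1.57 upright, stop at 1.9. A friction hinge: it stays at any angle where it is left; about 8 N at the handle moves it.
- lid_handle (a point): Middle of the lid's round steel bar handle, 10 mm thick, 90 mm long, along the box's x, on a post at each end. Its centre line is 37 mm above the lid's top face, 168 mm from the hinge line and 16 mm from the lid's free edge; when shut it is at x = -50, y = -76, z = 147 mm of the box. The lid is a blue plate 264 x 186 x 5 mm; upright, its free edge is 295 mm above the bench.
- lid_hinge (a point): Point on the lid's hinge line (which runs along the box's x) level with the middle of the handle: x = -50, y = +92, z = 107.5 mm of the box. The free edge rises and swings towards the box's +y.
- nest_seat (a point): Point in the orange dished cup on the floor of the box where the very bottom of the seated master rests: x = -40, y = -5, z = 13 mm of the box. The cup is 64 mm across, a cone of 30 degrees slope, 54 mm across its mouth, rim 24 mm above the bench; it centres the dome by itself from up to about 8 mm off.
- master: Setting master: steel puck 48 mm across with a domed (32 mm sphere radius) foot and top at 26 mm, carrying an upright black grip 24 mm in diameter from 26 to 84 mm height, with a yellow band; about 0.38 kg, bottom-heavy. Origin: the lowest point of the dome; z up along the grip.
- rest: Fixed bench rest on which the master stands at the start: a black dished cup like the orange one on a steel disc 84 mm across. Origin: centre of its underside. The master's lowest point stands 11 mm above the bench; the rim is 22 mm high.
- screwdriver: Bystander: red-handled screwdriver, 180 mm long, lying on the bench. Leave alone.
- tin: Bystander: green tin, 60 mm across, 100 mm tall, standing on the bench. Origin: centre of its underside. Leave alone.
- chuck: Bystander: dark steel drill chuck, 48 mm across, 60 mm tall, standing on the bench. Origin: centre of its underside. Leave alone.

How it is judged (in metres and radians):
On the way, in this order (a step that is already met when the one before it is completed fails the run):
1. the key is turned a quarter turn, the lid still shut (value of joint key above 1.3 rad and value of joint lid below 0.1 rad), for 0.1 s.
2. the lid is swung past upright while the master is still on its rest (value of joint lid above 1.5 rad and horizontal distance between master and rest below 0.02 m), for 0.2 s.
At the end, for the whole second after the job is handed in: The master rests in the orange cup, its lowest point within 6 mm of the seat point, within 0.12 rad (7 degrees) of upright, at rest (below 0.02 m/s) and released; the lid stands open upright or past it (over 1.5 rad) (distance between master and nest_seat below 0.006 m and angle between master's own z axis and vertical below 0.12 rad and linear speed of master below 0.02 m/s and value of joint lid above 1.5 rad); the robot touches nothing.
It fails at once if the screwdriver is moved by more than 30 mm (distance of screwdriver from where it was at the start of the episode above 0.03 m).
It fails at once if the tin is moved by more than 30 mm (distance of tin from where it was at the start of the episode above 0.03 m).
It fails at once if the drill chuck is moved by more than 30 mm (distance of chuck from where it was at the start of the episode above 0.03 m).
It fails at once if the master is dropped (faster than 0.6 m/s while not held) (linear speed of master above 0.6 m/s and contact force between the fingers and master below 0.1 N).
It also fails if it takes over 72 s, if anything falls off the work surface, if the arm or the gripper's body presses on something with over 40 N, if the wrist force passes 120 N, or if a joint passes its speed limit or range.

## Working session

There is one attempt and no reset: what is moved stays moved. The work goes in short steps, Python scripts to look and compute and a tool call to move; the robot and the scene stay as the last step left them, time stands still between calls to the robot, and variables do not carry over. Pictures are saved under pics/ and viewed, about 8 in all and at most 12, crops included, and the job is handed in when it is done.

Besides the shell and the picture viewer there is one more tool, called after ">>>" by a JSON object that holds its "fn" and its "kwargs". move_arm: Moves the arm, as the interface text tells. Its arguments: {"type":"object","properties":{"commands":{"type":"array"},"jaw":{"type":"number"}},"required":["commands"]}

```bash
ls; mkdir -p pics
python3 - <<'E'
from plant import *
import cv2,numpy as np
o=get_obs();print(o)
for n in("scene","top"):
    p,d=snapshot(n);np.savez(f"pics/{n}0.npz",p=p,d=d);cv2.imwrite(f"pics/{n}0.png",p[:,:,::-1]);c=calibration(n);print(n,c)
print(calibration("wrist"))
E
```

```text
pics
{'clock': 0.0, 'joint_pos': array([-5.90091872e+01,  2.05876922e+01,  6.32457200e-01, -1.89201465e-02,
       -7.01340961e+01, -1.65088767e+01]), 'qvel': array([ 0.01172482,  0.00335494, -0.00789558,  0.0543785 ,  0.00451957,
       -0.01948426]), 'tau': array([-4.18003274e-04, -5.82716525e+01,  2.93052506e+01,  6.99727044e+00,
        6.98545278e-03, -1.88494473e-04]), 'tool_pos': array([ 0.16866698, -0.653082  ,  0.22565869]), 'orientation': array([  5.24966608,  89.90891491, 109.72515879]), 'force': array([ 0.33295761,  0.22266852, -0.51777533]), 'moment': array([ 0.00390274, -0.02901198, -0.03984051]), 'opening': 0.08779187155632119}
scene {'mtx': array([[430.99309802,   0.        , 282.68295863],
       [  0.        , 430.99309802, 207.33168441],
       [  0.        ,   0.        ,   1.        ]]), 'T': array([[ 0.72106083, -0.43205163,  0.54166657,  1.07426561],
       [ 0.6928661 ,  0.44646527, -0.56622021, -0.53157189],
       [ 0.00280105,  0.78358162,  0.62128254,  0.72179709],
       [ 0.        ,  0.        ,  0.        ,  1.        ]])}
top {'mtx': array([[542.65689
[... 213 characters left out ...]
0.99979073,  0.01977087, -0.00525465,  0.01968109],
       [-0.00431088,  0.04747881,  0.99886294,  1.56242683],
       [ 0.        ,  0.        ,  0.        ,  1.        ]])}
{'mtx': array([[325.78958896,   0.        , 278.81760203],
       [  0.        , 325.78958896, 212.70616787],
       [  0.        ,   0.        ,   1.        ]]), 'tool_from_camera': array([[ 1.03984768e-03,  3.07846626e-01, -9.51435428e-01,
        -1.58241130e-01],
       [-1.07079492e-03,  9.51435740e-01,  3.07845557e-01,
         8.46683766e-02],
       [ 9.99998886e-01,  6.98679735e-04,  1.31898885e-03,
        -3.85760603e-04],
       [ 0.00000000e+00,  0.00000000e+00,  0.00000000e+00,
         1.00000000e+00]])}
```

View pics/top0.png

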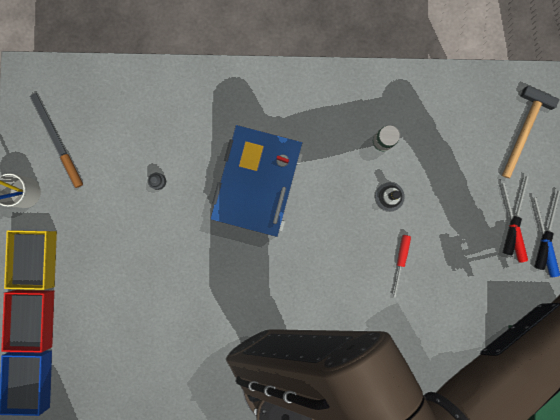

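View pics/scene0.png

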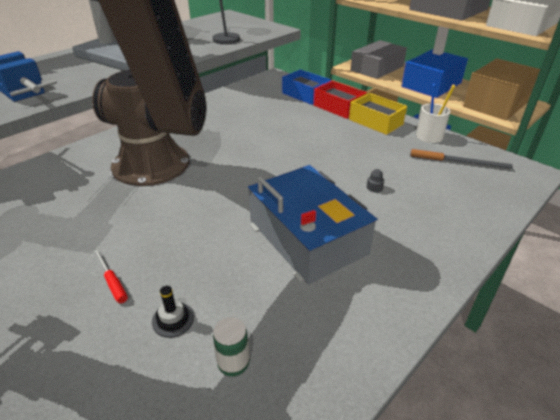

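Top view: lid at about (257,181), key at (282,160), handle at (280,205), master on rest at (390,196), tin at (388,135), screwdriver at (402,260), chuck at (155,180). The scene view agrees.

```bash
cat > h.py <<'E'
from plant import *
import cv2,numpy as np,json
from scipy.spatial.transform import Rotation as Ro
def cam(n,o=None):
    c=calibration(n); K=c["mtx"]
    if n!="wrist": return K,c["T"]
    T=np.eye(4);T[:3,:3]=tool(o);T[:3,3]=o["tool_pos"]
    return K,T@c["tool_from_camera"]
def tool(o): return Ro.from_euler("xyz",o["orientation"],degrees=True).as_matrix()
def onplane(K,T,uv,z):
    uv=np.atleast_2d(uv).astype(float)
    d=np.c_[(uv[:,0]-K[0,2])/K[0,0],-(uv[:,1]-K[1,2])/K[1,1],-np.ones(len(uv))]@T[:3,:3].T
    return T[:3,3]+d*((z-T[2,3])/d[:,2])[:,None]
def blob(m,near=None):
    n,l,s,c=cv2.connectedComponentsWithStats(m.astype(np.uint8))
    k=[i for i in range(1,n) if s[i,4]>8]
    i=max(k,key=lambda i:s[i,4]) if near is None else min(k,key=lambda i:np.hypot(*(c[i]-near)))
    return np.argwhere(l==i)[:,::-1],c[i]
def snap(n,name):
    o=get_obs();p,d=snapshot(n);cv2.imwrite(f"pics/{name}.png",p[:,:,::-1]);np.savez(f"pics/{name}.npz",p=p,d=d)
    return o,p,d
def rect(P,z=None):
    return cv2.minAreaRect(P[:,:2].astype(np.float32)*1000)
def go(target,zdir=None):
    """tool-axis shift in cm to reach target with TCP, and spin in rad to bring jaw axis to horizontal angle zdir (deg)"""
    o=get_obs();R=tool(o);print("shift cm",np.round(R.T@(np.array(target)-o["tool_pos"])*100,2),end=" ")
    if zdir is not None:
        w=R.T@np.array([np.cos(np.radians(zdir)),np.sin(np.radians(zdir)),0])
        s=np.arctan2(-w[1],w[2]); s=(s+np.pi/2)%np.pi-np.pi/2; print("spin",round(s,3),end="")
    print()
E
python3 - <<'E'
from h import *
f=np.load("pics/top0.npz");p,d=f["p"].astype(int),f["d"];K,T=cam("top")
r,g,b=p[...,0],p[...,1],p[...,2]
bl=(b>r+35)&(b>g+15);bl[:, :200]=0;bl[250:]=0
uv,c=blob(bl);P=onplane(K,T,uv,.110);R=rect(P);print("lid",R)
rd=(r>g+60)&(r>b+60);uv,c=blob(rd,(282,160));P=onplane(K,T,uv,.148);print("key",rect(P),len(uv))
(cx,cy),_,_=R
# yaw: long side box x ; world x is roughly up
pts=cv2.boxPoints(R);e=[pts[1]-pts[0],pts[2]-pts[1]];L=max(e,key=np.linalg.norm);L=L if L[0]>0 else -L
yaw=np.arctan2(L[1],L[0]);print("yaw",yaw)
dep=lambda u,v:print((u,v),d[v,u],onplane(K,T,(u,v),T[2,3]-d[v,u])[0])
for u,v in((257,200),(282,160),(390,196),(394,196),(388,135),(283,205)):dep(u,v)
dark=(p.max(2)<75);uv,c=blob(dark[170:225,365:420]);print("disc",c+[365,170],onplane(K,T,c+[365,170],.01),len(uv))
f=np.load("pics/scene0.npz");p=f["p"].astype(int);K,T=cam("scene");r,g,b=p[...,0],p[...,1],p[...,2]
y=(r>b+60)&(g>b+40);uv,c=blob(y,(167,297));print("band",c,len(uv),onplane(K,T,c,.07),onplane(K,T,c,.08))
E
python3 -c "
import cv2;a=cv2.imread('pics/top0.png')[110:245,205:425];cv2.imwrite('pics/c0.png',cv2.resize(a,None,fx=3.5,fy=3.5,interpolation=cv2.INTER_CUBIC))"
```

```text
lid ((568.2677001953125, 86.60304260253906), (185.34933471679688, 263.15936279296875), 76.32947540283203)
key ((623.1719970703125, 16.906808853149414), (31.506778717041016, 8.322612762451172), 72.59461975097656) 39
yaw -0.23859572
(257, 200) 1.4569621 [0.51526286 0.08318301 0.10546472]
(282, 160) 1.4250957 [0.62056409 0.01812355 0.13733115]
(390, 196) 1.4918307 [ 0.53537045 -0.28101228  0.07059612]
(394, 196) 1.475234 [ 0.5344998  -0.28853894  0.08719279]
(388, 135) 1.4691058 [ 0.70025445 -0.26929394  0.09332099]
(283, 205) 1.4586928 [0.50326841 0.0130092  0.10373404]
disc [388.63265306 194.13994169] [[ 0.54459196 -0.28926001  0.01      ]] 343
band [165.65 295.55] 20 [[ 0.5335971  -0.29274557  0.07      ]] [[ 0.54189215 -0.29640969  0.08      ]]
```

View pics/c0.png

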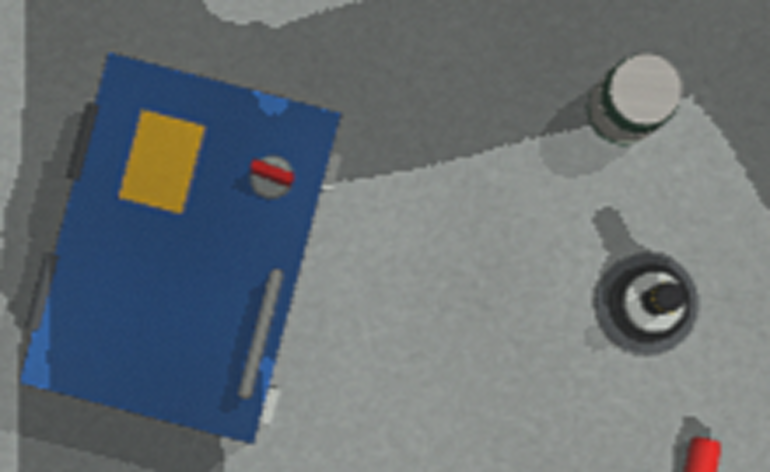

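Run:
```python
from h import *
go((.6235,.0175,.24),-17.4);print(tool(get_obs()).round(2))
```

```text
shift cm [ -1.36 -60.8   53.56] spin -1.014
[[-0.   -0.97 -0.25]
 [ 0.   -0.25  0.97]
 [-1.    0.    0.  ]]
```

>>> {"fn": "move_arm", "kwargs": {"commands": [[[-0.1, -3.7, 3.3, 0], [-0.1, -3.7, 3.3, 0], [-0.1, -3.7, 3.3, 0], [-0.1, -3.7, 3.3, 0], [-0.1, -3.7, 3.3, 0], [-0.1, -3.7, 3.3, 0], [-0.1, -3.7, 3.3, 0], [-0.1, -3.7, 3.3, 0]]], "jaw": 5}}

```text
clock: 0.9
tool_pos: [0.3899, -0.322, 0.2346]
orientation: [-32.7, 90.0, 71.8]
force: [1.1, -0.8, 0.6]
opening: 0.05
```

>>> {"fn": "move_arm", "kwargs": {"commands": [[[-0.1, -3.7, 3.3, 0], [-0.1, -3.7, 3.3, 0], [-0.1, -3.7, 3.3, 0], [-0.1, -3.7, 3.3, 0], [-0.1, -3.7, 3.3, 0], [-0.1, -3.7, 3.3, 0], [-0.1, -3.7, 3.3, 0], [0, 0, 0, 0]]]}}

```text
clock: 1.7
tool_pos: [0.5848, -0.0312, 0.2405]
orientation: [72.1, 90.0, 176.8]
force: [-0.5, -1.3, -0.2]
opening: 0.0497
```

>>> {"fn": "move_arm", "kwargs": {"commands": [[[0, 0, 0, -0.145], [0, 0, 0, -0.145], [0, 0, 0, -0.145], [0, 0, 0, -0.145], [0, 0, 0, -0.145], [0, 0, 0, -0.145], [0, 0, 0, -0.145], [0, 0, 0, 0]]]}}

```text
clock: 2.5
tool_pos: [0.582, -0.0356, 0.2412]
orientation: [17.7, 90.0, -179.5]
force: [-0.6, -0.3, -0.3]
opening: 0.0499
```

Run:
```python
from h import *
go((.6235,.0175,.24),-17.4)
o,p,d=snap("wrist","w1");print(o["joint_pos"],o["tool_pos"],o["clock"])
K,T=cam("wrist",o);p=p.astype(int);r,g,b=p[...,0],p[...,1],p[...,2]
rd=(r>g+60)&(r>b+60);uv,c=blob(rd);print(c,len(uv))
print(rect(onplane(K,T,uv,.148)),rect(onplane(K,T,uv,.134)))
```

```text
shift cm [ 0.12 -6.3  -2.39] spin 0.003
[ 1.56929901e+01  1.14377439e+01 -9.95877307e+00 -1.07455325e-02
 -6.86402586e+01 -3.29341272e+01] [ 0.58202473 -0.03563466  0.24124763] 2.5
[253.20580475 277.00263852] 379
((619.6759033203125, 11.163309097290039), (42.21274185180664, 7.817000865936279), 69.24507904052734) ((623.1809692382812, 18.265790939331055), (44.562522888183594, 8.252147674560547), 69.24518585205078)
```

View pics/w1.png

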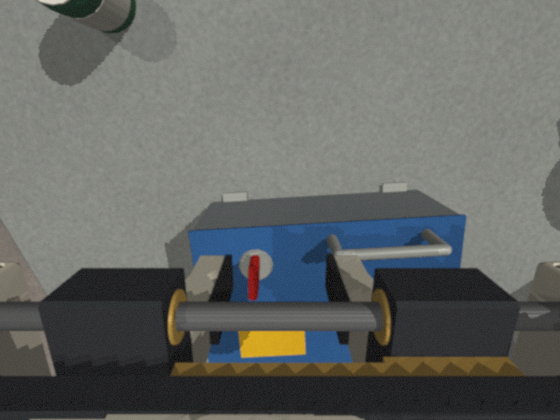

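Wrist view: key at (253,277) between the finger pads, handle at (390,248). The two position estimates agree to 1-2 mm. I'll go to the key.

>>> {"fn": "move_arm", "kwargs": {"commands": [[[0, -3.15, -1.2, 0], [0, -3.15, -1.2, 0.02], [2, 0, 0, 0], [2, 0, 0, 0], [2, 0, 0, 0], [2, 0, 0, 0], [0, 0, 0, 0], [0, 0, 0, 0]]], "jaw": 4}}

```text
clock: 3.35
tool_pos: [0.6241, 0.0173, 0.1618]
orientation: [62.2, 90.0, -136.4]
force: [-0.2, -0.2, -0.0]
opening: 0.0397
```

Run:
```python
from h import *
go((.6235,.0175,.118),-18.2);print(get_obs()["tool_pos"])
```

```text
shift cm [ 4.38 -0.    0.06] spin -0.008
[0.62409736 0.01732583 0.1617554 ]
```

>>> {"fn": "move_arm", "kwargs": {"commands": [[[1.5, 0, 0, 0], [1.5, 0, 0, 0], [1.4, 0, 0, 0], [0, 0, 0, 0], [0, 0, 0, 0]]]}}

```text
clock: 3.85
tool_pos: [0.6244, 0.0175, 0.1182]
orientation: [176.2, 90.0, -22.3]
force: [-0.2, -0.9, 0.8]
opening: 0.0397
```

>>> {"fn": "move_arm", "kwargs": {"commands": [[[0, 0, 0, 0], [0, 0, 0, 0], [0, 0, 0, 0], [0, 0, 0, 0], [0, 0, 0, 0], [0, 0, 0, 0]]], "jaw": 0}}

```text
clock: 4.45
tool_pos: [0.6229, 0.0178, 0.1178]
orientation: [7.4, 89.9, 168.9]
force: [-5.7, 2.3, 4.6]
opening: 0.0089
```

>>> {"fn": "move_arm", "kwargs": {"commands": [[[0, 0, 0, 0.125], [0, 0, 0, 0.125], [0, 0, 0, 0.125], [0, 0, 0, 0.125], [0, 0, 0, 0.125], [0, 0, 0, 0.125], [0, 0, 0, 0.125], [0, 0, 0, 0.125]]]}}

```text
clock: 5.25
tool_pos: [0.6228, 0.0179, 0.1178]
orientation: [66.1, 89.9, 170.0]
force: [-5.5, 3.3, 6.0]
opening: 0.0088
```

>>> {"fn": "move_arm", "kwargs": {"commands": [[[0, 0, 0, 0.125], [0, 0, 0, 0.125], [0, 0, 0, 0.125], [0, 0, 0, 0.07], [0, 0, 0, 0.03], [0, 0, 0, 0], [0, 0, 0, 0]]]}}

```text
clock: 5.95
tool_pos: [0.6228, 0.018, 0.1178]
orientation: [85.9, 89.9, 162.8]
force: [-6.3, 3.9, 4.9]
opening: 0.0087
```

Run:
```python
from h import *
o=get_obs();print(tool(o)[:,2],o["moment"],o["force"],o["joint_pos"]); a=tool(o)[:,2];print(np.degrees(np.arctan2(a[1],a[0])),"box x at",np.degrees(-.2386))
```

```text
[2.25415576e-01 9.74262695e-01 1.38124588e-04] [ 1.34345993  2.11290411 -0.14613195] [-6.25272066  3.85975616  4.93879344] [ 1.95443750e+01  2.07850762e+01 -1.41119673e+01 -8.00169012e-02
 -5.51911247e+01 -1.22525957e+02]
76.9726831400403 box x at -13.670772991821442
```

Key turned to about 1.56 rad, judged from the jaw angle. I'll release, rise and go over the handle.

>>> {"fn": "move_arm", "kwargs": {"commands": [[[0, 0, 0, 0], [0, 0, 0, 0], [0, 0, 0, 0], [-2, 0, 0, 0], [-3, 0, 0, 0], [-3, 0, 0, 0], [0, 0, 0, 0]]], "jaw": 5}}

```text
clock: 6.65
tool_pos: [0.6266, 0.0176, 0.2024]
orientation: [-69.6, 89.6, 7.4]
force: [0.0, 0.8, 0.5]
opening: 0.049
```

Run:
```python
from h import *
go((.5014,.0239,.18),76.33)
o,p,d=snap("top","t1");K,T=cam("top");p=p.astype(int);r,g,b=p[...,0],p[...,1],p[...,2]
o,p,d=snap("wrist","w2")
```

```text
shift cm [ 2.14 12.36 -2.21] spin 0.012
```

>>> {"fn": "move_arm", "kwargs": {"commands": [[[0, 3.1, -0.55, 0.01], [0, 3.1, -0.55, 0], [0, 3.1, -0.55, 0], [0, 3.1, -0.55, 0], [1, 0, 0, 0], [0, 0, 0, 0], [0, 0, 0, 0]]], "jaw": 5}}

```text
clock: 7.45
tool_pos: [0.4986, 0.0249, 0.187]
orientation: [137.5, 89.9, -146.1]
force: [0.6, 0.5, 0.6]
opening: 0.0497
```

Run:
```python
from h import *
go((.5014,.0239,.131),76.33)
snap("wrist","w3")
```

```text
shift cm [ 5.6  -0.3  -0.03] spin 0.001
```

View pics/w3.png

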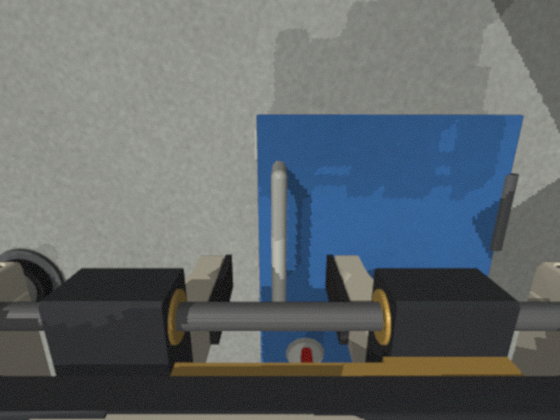

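The bar is at column 279, midway between the pads, and the key at (306,355) has turned. I'll descend and grip.

>>> {"fn": "move_arm", "kwargs": {"commands": [[[1.5, -0.3, 0, 0], [1.5, 0, 0, 0], [1.5, 0, 0, 0], [1.1, 0, 0, 0], [0, 0, 0, 0], [0, 0, 0, 0]]]}}

```text
clock: 8.1
tool_pos: [0.5017, 0.0242, 0.1316]
orientation: [156.6, 90.0, -127.0]
force: [-0.0, -0.1, 0.3]
opening: 0.0499
```

>>> {"fn": "move_arm", "kwargs": {"commands": [[[0, 0, 0, 0], [0, 0, 0, 0], [0, 0, 0, 0], [0, 0, 0, 0], [0, 0, 0, 0], [0, 0, 0, 0]]], "jaw": 0}}

```text
clock: 8.7
tool_pos: [0.5012, 0.0241, 0.1317]
orientation: [177.1, 90.0, -106.5]
force: [1.1, -0.5, 1.0]
opening: 0.0087
```

Run:
```python
from h import *
# arc rows: bar about hinge, deltas (dx=-dz_world, dz=+dy_box) in cm
th=np.radians(np.r_[np.linspace(0,96,33)]);ph=th+np.arctan2(39.5,168)
y=-17.26*np.cos(ph);z=17.26*np.sin(ph)
r=np.c_[-np.diff(z),np.diff(y)]
for i,q in enumerate(r):print([round(q[0],2),0,round(q[1],2),0],end=",\n" if i%8==7 else ",")
print(get_obs()["force"],r.sum(0),tool(get_obs())[:,2])
```

```text
[np.float64(-0.87), 0, np.float64(0.23), 0],[np.float64(-0.86), 0, np.float64(0.28), 0],[np.float64(-0.85), 0, np.float64(0.32), 0],[np.float64(-0.83), 0, np.float64(0.36), 0],[np.float64(-0.81), 0, np.float64(0.41), 0],[np.float64(-0.78), 0, np.float64(0.45), 0],[np.float64(-0.76), 0, np.float64(0.49), 0],[np.float64(-0.73), 0, np.float64(0.53), 0],
[np.float64(-0.7), 0, np.float64(0.57), 0],[np.float64(-0.67), 0, np.float64(0.6), 0],[np.float64(-0.64), 0, np.float64(0.64), 0],[np.float64(-0.61), 0, np.float64(0.67), 0],[np.float64(-0.57), 0, np.float64(0.7), 0],[np.float64(-0.53), 0, np.float64(0.73), 0],[np.float64(-0.5), 0, np.float64(0.76), 0],[np.float64(-0.46), 0, np.float64(0.78), 0],
[np.float64(-0.41), 0, np.float64(0.8), 0],[np.float64(-0.37), 0, np.float64(0.82), 0],[np.float64(-0.33), 0, np.float64(0.84), 0],[np.float64(-0.28), 0, np.float64(0.86), 0],[np.float64(-0.24), 0, np.float64(0.87), 0],[np.float64(-0.19), 0, np.float64(0.88), 0],[np.float64(-0.15), 0, np.float64(0.89), 0],[np.float64(-0.1), 0, np.float64(0.9), 0],
[np.float64(-0.05), 0, np.float64(0.9), 0],[np.float64(-0.0), 0, np.float64(0.9), 0],[np.float64(0.04), 0, np.float64(0.9), 0],[np.float64(0.09), 0, np.float64(0.9), 0],[np.float64(0.14), 0, np.float64(0.89), 0],[np.float64(0.18), 0, np.float64(0.88), 0],[np.float64(0.23), 0, np.float64(0.87), 0],[np.float64(0.28), 0, np.float64(0.86), 0],
[ 1.11920941 -0.53007047  1.00742615] [-12.34642948  22.48689677] [ 2.34911981e-01  9.72016585e-01 -3.45165219e-04]
```

>>> {"fn": "move_arm", "kwargs": {"commands": [[[-0.87, 0, 0.23, 0], [-0.86, 0, 0.28, 0], [-0.85, 0, 0.32, 0], [-0.83, 0, 0.36, 0]]]}}

```text
clock: 9.1
tool_pos: [0.5038, 0.0351, 0.1652]
orientation: [155.6, 89.9, -128.0]
force: [5.2, -4.4, -8.3]
opening: 0.0089
```

>>> {"fn": "move_arm", "kwargs": {"commands": [[[-0.81, 0, 0.41, 0], [-0.78, 0, 0.45, 0], [-0.76, 0, 0.49, 0], [-0.73, 0, 0.53, 0]]]}}

```text
clock: 9.5
tool_pos: [0.508, 0.0524, 0.1962]
orientation: [164.4, 89.8, -119.2]
force: [3.5, -9.0, -5.4]
opening: 0.0088
```

Lifting with about 10 N, as expected. I'll continue.

>>> {"fn": "move_arm", "kwargs": {"commands": [[[-0.7, 0, 0.57, 0], [-0.67, 0, 0.6, 0], [-0.64, 0, 0.64, 0], [-0.61, 0, 0.67, 0], [-0.57, 0, 0.7, 0], [-0.53, 0, 0.73, 0], [-0.5, 0, 0.76, 0], [-0.46, 0, 0.78, 0]]]}}

```text
clock: 10.3
tool_pos: [0.5204, 0.1032, 0.2448]
orientation: [178.8, 89.6, -104.8]
force: [-3.7, -15.4, 10.2]
opening: 0.0087
```

>>> {"fn": "move_arm", "kwargs": {"commands": [[[-0.41, 0, 0.8, 0], [-0.37, 0, 0.82, 0], [-0.33, 0, 0.84, 0], [-0.28, 0, 0.86, 0], [-0.24, 0, 0.87, 0], [-0.19, 0, 0.88, 0], [-0.15, 0, 0.89, 0], [-0.1, 0, 0.9, 0]]]}}

```text
clock: 11.1
tool_pos: [0.5374, 0.1718, 0.2662]
orientation: [-150.8, 89.8, -74.4]
force: [-2.6, -8.0, 8.1]
opening: 0.0084
```

>>> {"fn": "move_arm", "kwargs": {"commands": [[[-0.05, 0, 0.9, 0], [0, 0, 0.9, 0], [0.04, 0, 0.9, 0], [0.09, 0, 0.9, 0], [0.14, 0, 0.89, 0], [0.18, 0, 0.88, 0], [0.23, 0, 0.87, 0], [0.28, 0, 0.86, 0]]]}}

```text
clock: 11.9
tool_pos: [0.5543, 0.2417, 0.2557]
orientation: [-156.2, 89.9, -79.8]
force: [0.9, -5.7, 3.2]
opening: 0.0088
```

Run:
```python
from h import *
yw=-.2386;ex=np.array([np.cos(yw),np.sin(yw)]);ey=np.array([-ex[1],ex[0]])
h=np.array([.568,.086])-.05*ex+.092*ey;o=get_obs();q=o["tool_pos"];print(o["force"],q)
for off in(.016,.014):
    a=np.arctan2(q[2]+off-.1075,-(q[:2]-h)@ey);print("lid est",a-np.arctan2(39.5,168))
o,p,d=snap("scene","s2");snap("top","t2")
```

```text
[ 0.87331853 -5.66834887  3.15910531] [0.55429915 0.24170082 0.2556542 ]
lid est 1.6689160091673325
lid est 1.6726828953955064
```

View pics/s2.png

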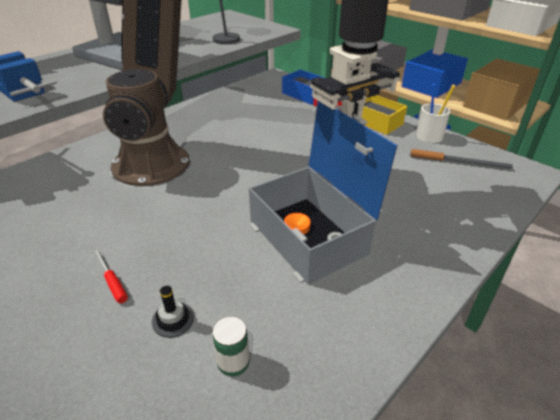

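Scene view: lid stands open, slightly past upright (about 1.67 rad by kinematics). The orange cup is visible at (297,224), the master is on its rest at (170,310), and the bystanders are undisturbed. I'll release gently and rise.

>>> {"fn": "move_arm", "kwargs": {"commands": [[[0, 0, 0, 0], [0, 0, 0, 0], [0, 0, 0, 0], [-2, 0, 0, 0], [-3, 0, 0, 0], [-3, 0, 0, 0], [0, 0, 0, 0]]], "jaw": 2}}

```text
clock: 12.7
tool_pos: [0.5556, 0.2434, 0.3397]
orientation: [-45.6, 89.6, 30.8]
force: [0.1, 0.9, 0.0]
opening: 0.0199
```

Run:
```python
from h import *
go((.538,-.23,.33),166.3);o=get_obs();print(o["force"],o["tool_pos"],tool(o).round(2))
```

```text
shift cm [  0.78  -9.4  -46.43] spin -1.569
[0.05703023 0.94699726 0.02871796] [0.55559033 0.24336178 0.33966316] [[ 0.01 -0.97  0.23]
 [ 0.    0.23  0.97]
 [-1.   -0.01  0.01]]
```

>>> {"fn": "move_arm", "kwargs": {"commands": [[[0, -0.94, -4.6, 0], [0, -0.94, -4.6, 0], [0, -0.94, -4.6, 0], [0, -0.94, -4.6, 0], [0, -0.94, -4.6, 0], [0, -0.94, -4.6, 0], [0, -0.94, -4.6, 0], [0, -0.94, -4.6, 0]]]}}

```text
clock: 13.5
tool_pos: [0.5401, -0.1343, 0.3348]
orientation: [-28.8, 90.0, 47.6]
force: [1.3, -0.9, 0.3]
opening: 0.0199
```

>>> {"fn": "move_arm", "kwargs": {"commands": [[[0, -0.94, -4.6, 0], [0, -0.94, -4.6, 0], [0, 0, 0, -0.14], [0, 0, 0, -0.14], [0, 0, 0, -0.14], [0, 0, 0, -0.14], [0, 0, 0, -0.14], [0, 0, 0, -0.14]]], "jaw": 6}}

```text
clock: 14.3
tool_pos: [0.5371, -0.2264, 0.3345]
orientation: [-8.5, 90.0, 116.3]
force: [-0.2, 0.1, -0.4]
opening: 0.06
```

>>> {"fn": "move_arm", "kwargs": {"commands": [[[3, 0, 0, -0.145], [3, 0, 0, -0.145], [2, 0, 0, -0.145], [0, 0, 0, -0.145], [0, 0, 0, -0.145], [0, 0, 0, 0], [0, 0, 0, 0]]]}}

```text
clock: 15.0
tool_pos: [0.5373, -0.2264, 0.2548]
orientation: [-85.3, 90.0, 80.5]
force: [-0.2, 0.3, 0.2]
opening: 0.0606
```

Run:
```python
from h import *
o,p,d=snap("wrist","w4");print(o["tool_pos"],o["joint_pos"],o["force"]);go((.538,-.29,.25),166.3)
K,T=cam("wrist",o)
def proj(P):
    q=np.linalg.inv(T)@np.r_[P,1];return K[0,0]*q[0]/-q[2]+K[0,2],-K[1,1]*q[1]/-q[2]+K[1,2]
print(proj([.538,-.29,.011]),proj([.538,-.29,.095]))
p=p.astype(int);r,g,b=p[...,0],p[...,1],p[...,2]
y=(r>b+60)&(g>b+40)
print([ (s.tolist(),c) for s,c in zip(*cv2.connectedComponentsWithStats(y.astype(np.uint8))[2:]) if s[4]>10])
```

```text
[ 0.53727113 -0.2263516   0.25475807] [-3.64757949e+00  1.09469079e+01 -8.79669326e+00 -1.41271459e-02
 -7.02550458e+01 -1.05197394e+01] [-0.22470446  0.29182309  0.15724958]
shift cm [ 0.48  6.15 -1.62] spin -0.008
(np.float64(264.9427186416167), np.float64(127.84140274811934)) (np.float64(261.3546972155276), np.float64(133.10304470107775))
[([0, 0, 560, 420, 233783], array([279.1551952 , 208.64845177])), ([148, 291, 15, 53, 327], array([153.22018349, 319.18042813])), ([404, 304, 6, 39, 102], array([406.61764706, 322.68627451])), ([405, 358, 58, 16, 323], array([433.51393189, 362.12383901])), ([464, 358, 33, 13, 142], array([481.12676056, 361.88028169])), ([498, 358, 14, 10, 37], array([503.94594595, 362.59459459])), ([513, 363, 6, 7, 15], array([516.2       , 365.06666667])), ([197, 364, 6, 9, 19], array([199.15789474, 367.42105263])), ([203, 364, 8, 7, 23], array([205.39130435, 366.17391304])), ([231, 364, 13, 8, 38], array([237.47368421, 366.65789474])), ([260, 364, 24, 10, 90], array([271.05555556, 366.94444444])), ([297, 364, 21, 8, 54], array([306.25925926, 366.51851852])), ([336, 364, 15, 6, 50], array([343.44, 366.22])), ([367, 364, 19, 9, 61], array([375.24590164, 366.67213115])), ([403, 365, 7, 4, 12], array([406.41666667, 366.16666667])), ([509, 367, 8, 5, 14], array([512.        , 368.28571429]))]
```

View pics/w4.png

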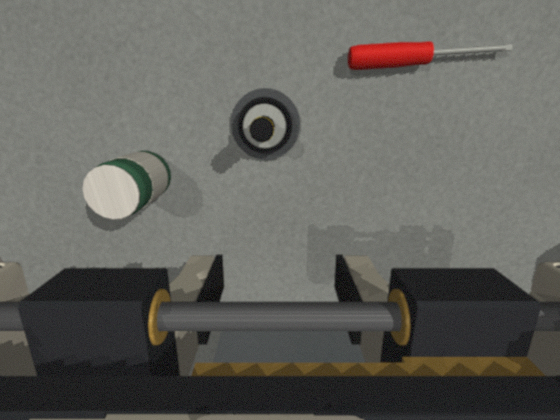

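Wrist view: master's grip top at about (262,129), rest disc centred near (265,124), tin at (115,190), well clear. I'll fit both by contours.

Run:
```python
from h import *
o=get_obs();f=np.load("pics/w4.npz");p,d=f["p"],f["d"];K,T=cam("wrist",o)
g=p.max(2).astype(int)
w=np.zeros(g.shape,bool);w[85:162,228:302]=1
L=(g>110)&w; 
blk=np.zeros_like(w);blk[112:143,246:278]=(g<45)[112:143,246:278];uv,c=blob(blk,(262,129));e=cv2.minEnclosingCircle(uv.astype(np.float32));print("grip",c,e,onplane(K,T,e[0],.095))
# disc: dark ring against bench
D=(np.hypot(*(np.indices(g.shape)-np.array([124,265])[:,None,None]))<40)
ed=cv2.HoughCircles(cv2.cvtColor(p,cv2.COLOR_RGB2GRAY)[74:174,215:315],cv2.HOUGH_GRADIENT,1.5,5,param1=120,param2=25,minRadius=15,maxRadius=40)
if ed is not None:
    for x,y,r in ed[0][:4]:print("circ",x+215,y+74,r,onplane(K,T,(x+215,y+74),.010))
```

```text
grip [261.08270677 129.37593985] ((261.0284423828125, 129.28048706054688), 11.451576232910156) [[ 0.53745027 -0.29350493  0.095     ]]
circ 263.75 125.75 22.2 [[ 0.53889453 -0.29267622  0.01      ]]
circ 269.75 119.75 29.25 [[ 0.5301776  -0.29759617  0.01      ]]
circ 259.25 130.25 27.599998 [[ 0.54549521 -0.28895071  0.01      ]]
circ 265.25 115.25 27.599998 [[ 0.5340458  -0.30387238  0.01      ]]
```

Run:
```python
from h import *
go((.538,-.293,.057),166.3)
```

```text
shift cm [19.78  6.45 -1.7 ] spin -0.008
```

>>> {"fn": "move_arm", "kwargs": {"commands": [[[0, 3.2, -0.85, -0.008], [0, 3.25, -0.85, 0], [3, 0, 0, 0], [3, 0, 0, 0], [3, 0, 0, 0], [2, 0, 0, 0], [0, 0, 0, 0], [0, 0, 0, 0]]]}}

```text
clock: 15.85
tool_pos: [0.5389, -0.2933, 0.1454]
orientation: [96.7, 90.0, -96.9]
force: [0.2, -0.0, 0.5]
opening: 0.0601
```

Run:
```python
from h import *
go((.538,-.293,.057),166.3);snap("wrist","w5")
```

```text
shift cm [ 8.84 -0.02  0.1 ] spin 0.003
```

View pics/w5.png

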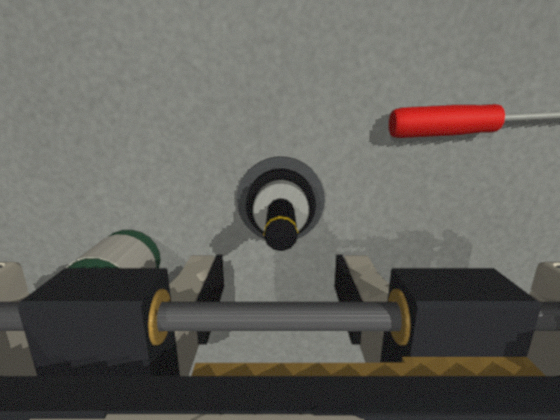

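The master's grip is centred at column 281, between the pads. The tin clears the gripper by about 4 cm. I'll descend and grip.

>>> {"fn": "move_arm", "kwargs": {"commands": [[[2, 0, 0.1, 0], [2, 0, 0, 0], [2, 0, 0, 0], [1.8, 0, 0, 0], [1, 0, 0, 0], [0, 0, 0, 0], [0, 0, 0, 0]]]}}

```text
clock: 16.6
tool_pos: [0.5385, -0.2932, 0.0581]
orientation: [172.3, 89.9, -21.1]
force: [-0.7, 0.5, -0.4]
opening: 0.06
```

>>> {"fn": "move_arm", "kwargs": {"commands": [[[0, 0, 0, 0], [0, 0, 0, 0], [0, 0, 0, 0], [0, 0, 0, 0], [0, 0, 0, 0], [0, 0, 0, 0], [0, 0, 0, 0]]], "jaw": 0}}

```text
clock: 17.3
tool_pos: [0.5377, -0.2929, 0.057]
orientation: [163.4, 90.0, -30.0]
force: [0.5, 0.3, 0.2]
opening: 0.0235
```

>>> {"fn": "move_arm", "kwargs": {"commands": [[[-0.5, 0, 0, 0], [-1, 0, 0, 0], [-1, 0, 0, 0], [-1, 0, 0, 0], [-1, 0, 0, 0], [0, 0, 0, 0]]]}}

```text
clock: 17.9
tool_pos: [0.5388, -0.2932, 0.1041]
orientation: [176.8, 89.8, -16.6]
force: [0.0, 0.3, -4.5]
opening: 0.0238
```

Master lifted, carrying about 4 N. I'll rise and refine the cup position from the open box.

>>> {"fn": "move_arm", "kwargs": {"commands": [[[-3, 0, 0, 0], [-3, 0, 0, 0], [-3, 0, 0, 0], [-2, 0, 0, 0], [0, 0, 0, 0], [0, 0, 0, 0]]]}}

```text
clock: 18.5
tool_pos: [0.5372, -0.2925, 0.211]
orientation: [-63.4, 90.0, 103.2]
force: [0.2, 0.3, -5.4]
opening: 0.0236
```

Run:
```python
from h import *
for n in("top","scene"):
    o,p,d=snap(n,n+"3");K,T=cam(n);p=p.astype(int);r,g,b=p[...,0],p[...,1],p[...,2]
    m=(r>170)&(g<r*.65)&(g>r*.25)&(b<80);uv,c=blob(m);P=onplane(K,T,uv,.022);print(n,c,len(uv),rect(P),cv2.minEnclosingCircle(P[:,:2].astype(np.float32)))
print(o["tool_pos"],o["clock"],o["force"]);go((.528,.0905,.22),166.3)
a,b=[cv2.imread(f"pics/{n}3.png") for n in("top","scene")]
cv2.imwrite("pics/c3.png",np.hstack([cv2.resize(a[100:300,150:420],(400,296)),cv2.resize(b[80:380,100:420],(400,296))]))
```

```text
top [256.41111111 197.91944444] 360 ((528.2157592773438, 89.86274719238281), (62.68845748901367, 62.596187591552734), 1.1995112895965576) ((0.5281880497932434, 0.089862160384655), 0.03255387768149376)
scene [297.09797297 221.31081081] 296 ((529.3452758789062, 94.47102355957031), (70.63235473632812, 61.20871353149414), 9.026001930236816) ((0.533088207244873, 0.08924738317728043), 0.03931024670600891)
[ 0.53670744 -0.29240375  0.21013905] 18.55 [-1.42285544  0.59440886 -5.6329417 ]
shift cm [ -0.96 -37.04   9.77] spin 0.004
```

View pics/c3.png

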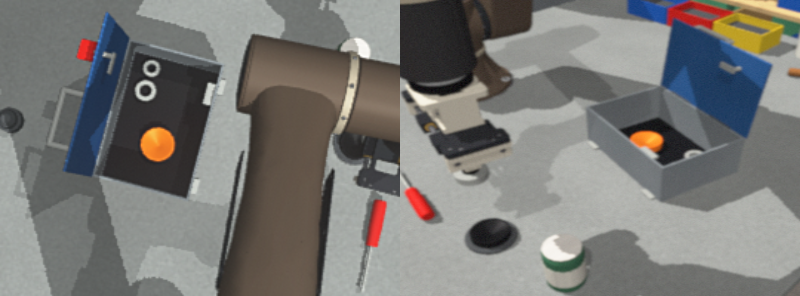

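The cup from the top view is at (0.528, 0.090), matching the box-pose prediction. The lid stands open. I'll carry the master over.

>>> {"fn": "move_arm", "kwargs": {"commands": [[[-0.5, -1.5, 0.4, 0], [-0.5, -3, 0.8, 0], [0, -3.5, 0.9, 0], [0, -3.5, 0.9, 0], [0, -3.5, 0.9, 0], [0, -3.5, 0.9, 0], [0, -3.5, 0.9, 0], [0, -3.5, 0.9, 0]]]}}

```text
clock: 19.4
tool_pos: [0.5319, -0.0277, 0.221]
orientation: [20.6, 89.9, -172.9]
force: [0.5, -0.2, -4.8]
opening: 0.0233
```

>>> {"fn": "move_arm", "kwargs": {"commands": [[[0, -3.5, 0.9, 0], [0, -3.5, 0.9, 0], [0, -2.5, 0.8, 0], [0, -1.5, 0.6, 0], [0, 0, 0, 0], [0, 0, 0, 0], [0, 0, 0, 0]]]}}

```text
clock: 20.1
tool_pos: [0.527, 0.0844, 0.2215]
orientation: [41.9, 89.9, -151.5]
force: [0.2, -0.3, -5.7]
opening: 0.0232
```

Run:
```python
from h import *
o=get_obs();print(o["tool_pos"],o["force"],o["opening"]);go((.528,.090,.059),166.3)
```

```text
[0.52696906 0.08443959 0.22145261] [ 0.15100322 -0.3475589  -5.65572591] 0.023194593888599416
shift cm [16.24 -0.58  0.02] spin 0.004
```

>>> {"fn": "move_arm", "kwargs": {"commands": [[[1, -0.3, 0, 0], [2, -0.3, 0, 0], [3, 0, 0, 0], [3, 0, 0, 0], [2, 0, 0, 0], [1, 0, 0, 0], [0, 0, 0, 0], [0, 0, 0, 0]]]}}

```text
clock: 20.9
tool_pos: [0.5294, 0.0907, 0.1025]
orientation: [-159.9, 89.9, 6.7]
force: [-0.0, 0.9, -4.2]
opening: 0.0239
```

Run:
```python
from h import *
o=get_obs();print(o["tool_pos"],o["force"],o["opening"]);go((.528,.090,.059),166.3)
```

```text
[0.52939128 0.09070244 0.10246608] [-0.03795224  0.85155603 -4.21314987] 0.023894371354373722
shift cm [4.35 0.1  0.12] spin 0.004
```

>>> {"fn": "move_arm", "kwargs": {"commands": [[[1, 0.1, 0.1, 0], [1, 0, 0, 0], [1, 0, 0, 0], [0.7, 0, 0, 0], [0.4, 0, 0, 0], [0, 0, 0, 0], [0, 0, 0, 0]]]}}

```text
clock: 21.6
tool_pos: [0.5277, 0.09, 0.0609]
orientation: [137.3, 90.0, -56.1]
force: [0.9, -0.2, -4.4]
opening: 0.0235
```

>>> {"fn": "move_arm", "kwargs": {"commands": [[[0.2, 0, 0, 0], [0, 0, 0, 0], [0, 0, 0, 0]]]}}

```text
clock: 21.9
tool_pos: [0.5278, 0.0901, 0.0592]
orientation: [-141.2, 90.0, 25.3]
force: [-0.5, 0.3, -2.9]
opening: 0.0235
```

>>> {"fn": "move_arm", "kwargs": {"commands": [[[0.1, 0, 0, 0], [0, 0, 0, 0], [0, 0, 0, 0]]]}}

```text
clock: 22.2
tool_pos: [0.5279, 0.09, 0.0589]
orientation: [-155.8, 89.9, 10.8]
force: [-2.0, -0.2, 6.8]
opening: 0.0235
```

>>> {"fn": "move_arm", "kwargs": {"commands": [[[0.1, 0, 0, 0], [0, 0, 0, 0], [0, 0, 0, 0]]]}}

```text
clock: 22.5
tool_pos: [0.528, 0.0901, 0.0588]
orientation: [-159.1, 89.9, 7.4]
force: [-5.2, -0.4, 14.9]
opening: 0.0233
```

Seated: the force rose from -4.4 to +15 N while the arm went no lower. I'll ease off 1 mm and release.

>>> {"fn": "move_arm", "kwargs": {"commands": [[[-0.1, 0, 0, 0], [0, 0, 0, 0]]]}}

```text
clock: 22.7
tool_pos: [0.5279, 0.0901, 0.0589]
orientation: [-151.8, 89.9, 14.7]
force: [-3.6, -0.3, 8.2]
opening: 0.0234
```

>>> {"fn": "move_arm", "kwargs": {"commands": [[[0, 0, 0, 0], [0, 0, 0, 0], [0, 0, 0, 0], [0, 0, 0, 0], [0, 0, 0, 0], [0, 0, 0, 0]]], "jaw": 5}}

```text
clock: 23.3
tool_pos: [0.5275, 0.09, 0.0578]
orientation: [45.3, 90.0, -148.2]
force: [0.5, -0.6, 0.3]
opening: 0.0496
```

>>> {"fn": "move_arm", "kwargs": {"commands": [[[-1, 0, 0, 0], [-2, 0, 0, 0], [-3, 0, 0, 0], [-3, 0, 0, 0], [-4, 0, 0, 0], [-4, 0, 0, 0], [-3, 0, 0, 0], [0, 0, 0, 0]]]}}

```text
clock: 24.1
tool_pos: [0.5296, 0.0905, 0.2637]
orientation: [-146.3, 89.5, 20.3]
force: [-0.4, -0.3, -0.5]
opening: 0.0498
```

>>> {"fn": "move_arm", "kwargs": {"commands": [[[0, 3, 0, 0], [0, 4, 0, 0], [0, 4, 0, 0], [0, 4, 0, 0], [0, 4, 0, 0], [0, 4, 0, 0], [0, 0, 0, 0], [0, 0, 0, 0]]]}}

```text
clock: 24.9
tool_pos: [0.4735, -0.1345, 0.258]
orientation: [-114.3, 90.0, 52.1]
force: [-0.7, 0.3, 0.5]
opening: 0.0501
```

Run:
```python
from h import *
o,a,_=snap("top","t4");o,b,d=snap("scene","s4");print(o["tool_pos"],o["clock"],o["force"])
c=lambda i,y0,y1,x0,x1:cv2.resize(i[y0:y1,x0:x1,::-1],(400,400),interpolation=cv2.INTER_CUBIC)
cv2.imwrite("pics/c4.png",np.hstack([c(a,110,270,180,340),c(b,90,290,220,420)]))
```

```text
[ 0.47376099 -0.13380642  0.25795103] 24.95 [ 0.21245311  0.15910876 -0.72600366]
```

View pics/c4.png

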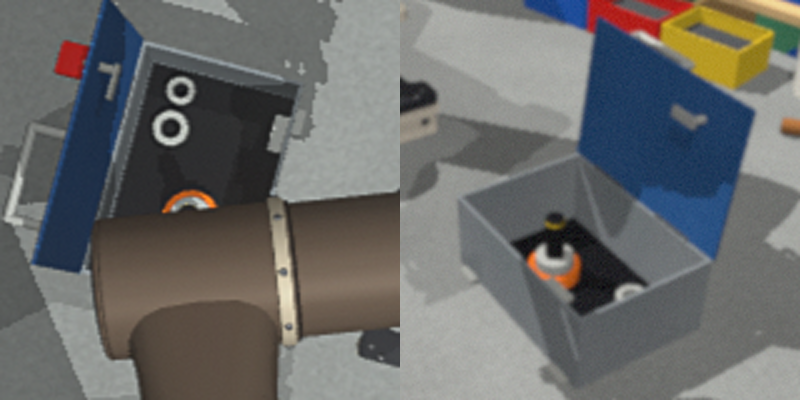

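The master stands upright in the orange cup, the lid is open and the arm is clear, with about 0 N on the tool. I'll hand in.

```bash
python3 -c "
from plant import *
print(close_job(), get_obs()['clock'])"
```

```text
the job is handed in; nothing more can be done
the job is handed in; nothing more can be done
```

The job is done and handed in at about 25 s of the 72 s allowed; `close_job()` gives no verdict.

- **Key:** I turned it clockwise to about 1.56 rad, judged from the jaw angle, with the lid still shut.
- **Lid:** I lifted it by the bar to about 1.67 rad, worked out from the arm's position. It stayed there after I let go.
- **Master:** I picked it off its rest, lowered it into the orange cup until the force showed it had seated (-4 N to +15 N with no further descent), and released it gently.

**Last checks:** The final scene picture shows the master upright in the cup and the lid standing open. The force on the tool read about 0 N, with the arm clear of everything. At release the tool was within about 1 mm of the measured cup centre, and none of the checks disagreed.

**Not measured:**
- I judged the master's tilt and seat offset from the final picture only. In the top view the arm partly hid the cup.
- I didn't measure the screwdriver, tin and chuck at the end. No force reading suggested contact with them.

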